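# Find the full screw tin at the hardware counter

## Task

One of the three identical screw tins on the counter mat has its lid standing ajar: before any tin is lifted, press that lid down until it snaps fully shut. Then heft the tins to find the full one, which is the heaviest, keeping them level: stand the two lighter tins flat on the floor of the wooden stock tray without dropping them, and hold the heaviest up level for the customer, at least 15 cm above the counter. Finish while still holding it up, and leave the other things on the counter where they are.

Things in the scene. Friction and masses are not known exactly. Their poses are not given: they have to be found in the camera images.
- tin_a: One of three identical bare steel tins with hinged lids, 62 mm (x) by 96 mm (y), 50 mm high when shut: a box 36 mm high, with flat sides to grip across the 62 mm, under a 14 mm deep lid 1 mm slimmer all round. Origin: centre of the underside; z up. The lid's hinge runs along the top of the +x long side, its free front edge is on the -x long side.
- tin_b: Another of the three tins: form, size and axes as tin_a. The tins stand in a row on the mat, about 135 mm apart, in any order; their names tell nothing of their weights. They weigh 0.3 to 0.85 kg; the full one is at least 0.12 kg heavier than the other two, which may differ.
- tin_c: Another of the three tins: form, size and axes as tin_a. +x of a tin points away from the robot within about 0.45 rad.
- tin_a_lid (a joint): Opening angle of tin_a's lid, rad: 0 fully shut, growing as its front edge rises, limit 1.2. Hinge axis: 30 mm along +x of the tin's centre, 36 mm above the underside, parallel to y. The lid reaches 60 mm from the hinge to its front edge; its flat top is 50 mm above the underside when shut. Exactly one of the three lids starts ajar, at 0.4 to 0.65 rad; the others are shut.
- tin_b_lid (a joint): The same for tin_b. A stiff hinge: an ajar lid stays as it is, its front edge up to about 85 mm above the underside. Pushed down it moves easily to about 0.14 rad, where it meets a spring clip inside the front; 5 to 10 N pressed down near the middle of the front edge snaps it past the clip to 0, where it stays.
- tin_c_lid (a joint): The same for tin_c, as for tin_a_lid and tin_b_lid.
- tray: Shallow open stock tray of pale plywood, fixed, empty, to the right of the mat: 160 mm (x) by 346 mm (y) by 34 mm high; walls and floor 8 mm thick, so 144 by 330 mm inside, floor 8 mm above the counter. Origin: centre of the underside; z up. It holds three tins in line along its y, their y axes along its y.
- mat: Black rubber counter mat, 340 mm (x) by 420 mm (y), 3 mm thick, fixed; origin at the centre of its underside, on the counter. The tins stand on it.
- padlock: Bystander: brass padlock lying flat on the mat's near edge, 70 x 44 x 20 mm.
- door_knob: Bystander: brass door knob standing on its rose on the mat's near edge, 54 mm across, 55 mm high.
- hose_clamp: Bystander: thin steel hose clamp ring lying on the mat's far edge, 52 mm across, 12 mm high.
- tape_roll: Bystander: roll of parcel tape lying flat beyond the tray, 100 mm across, 48 mm high.
- tape_measure: Bystander: black tape measure lying on its side beyond the mat, 66 x 62 x 32 mm.
- screwdriver: Bystander: screwdriver lying on the counter between the robot and the tray.
- gate_hinge: Bystander: flat steel gate hinge beyond the mat, 77 x 90 x 10 mm.
Not all that is in view belongs to the job. Leave any red or yellow look-alike of the tin_c alone.

How it is judged:
By the outcome, as a careful person would: the job done as asked, in the order asked, and still so for the second after the job is handed in, while the arm keeps its last pose, push and grip.
It also fails if it takes over 72 s, if anything falls off the work surface, if the arm or the gripper's body presses on something with over 40 N, if the wrist force passes 120 N, or if a joint passes its speed limit or range.

## Robot

A 6-joint arm with a two-finger parallel gripper is mounted at the origin on the work surface. World frame = base frame: x ahead of the robot, y to its left, z up, the work surface at z = 0. Lengths are in m, angles in rad, forces in N, time in s.
With the tool pointing down it reaches from about 0.225 to 0.875 m from the base axis. Payload 3.4 kg.
Tool frame: the origin (TCP) lies between the finger pads; the fingertips stand 11 mm ahead of it and the grasp point (between the pads) lies 8 mm behind it; z points along the fingers, y is the line along which they close (so a half turn about z gives the same grasp; the last joint's range is limited). The gripper opens to 85 mm and grips with 20 to 120 N. Pads are 22 mm wide; open, the fingers measure 114 mm over their backs; the gripper's body (76 mm by 85 mm) begins 54 mm behind the grasp point. The pads swing forward as they close: fully open they stand 13 mm farther back than shut.
Start: joints at [-1.282, 0.276, 1.505, -0, 1.361, -0.121], TCP at [0.229, -0.527, 0.242] pointing down, gripper open.
Joint ranges: [-2.89, 2.89], [-0.75, 2.08], [0.22, 2.7], [-1.18, 4.32], [0.11, 2.71], [-2.7, 2.7]. Speed limits (rad/s): [2.57, 2.57, 3.14, 3.14, 3.14, 3.14].

## Interface

Orientations are given as a unit quaternion [w, x, y, z].
In Python, from rig import manip, imaging gives the robot as it stands. The module is installed in compiled form; this text tells all that it offers.
- The arm moves only by the tool jog_arm, never from a script. Its argument "deltas" is one flat list of numbers, 7 for each row, row after row: the turn, a rotation vector about the world's x, y, z in degrees, then the shift along the world's x, y, z in mm, then the opening, from 0 (shut) to 1 (fully open). In form: [ax, ay, az, tx, ty, tz, gripper, ax, ay, az, tx, ty, tz, gripper, ...]. A call has 1 to 20 rows; each row is the pose to reach, as a shift and turn from the pose commanded when the call began; what a row does not reach only later rows make up. A row lasts 1/10 s, in which the tool goes at most 50 mm and 8.59 degrees, less where a joint would pass 70% of its speed; a pose out of reach is approached as far as the arm can. A call with a gripper value outside its range is refused whole. The fingers move at their own pace and stop on an object; "grip_force" is the grip in N (left out, the last holds). Time passes only in rows, so rows that repeat a pose let the fingers close. It gives the time, the measured TCP pose, the force, the opening and the grip force at its end, in the units of the state.
- manip.get_state(): the state, without advancing time (a new reading comes with each control period).
- imaging.get_image(name): name is "scene" or "top" or "wrist"; returns the picture (384x512x3 uint8, blue, green, red); there is no depth.
- imaging.calibration(name): a dict with "mtx" (3x3 intrinsics, pixels), "cam_to_world" (4x4, takes a point from camera to world coordinates). Camera axes: x right, y down, z forward; pixel columns grow to the right and rows downward; lengths in m; the calibration is good to about 2 mm. The wrist camera is an equidistant fisheye: a pixel r from the principal point sees the ray r / f radians off the axis. A picture is of the moment at which its call begins: read the wrist's pose just before it. calibration takes no time and is no camera call; for the wrist camera it gives the pose at the moment of the call.
- manip.sign_off(): hands the job in; it is judged then, once.
The state is a dict: "clock": time; "qpos": joint angles; "qd": joint speeds; "effort": joint torques, N m; "position": TCP position; "ee_rot": TCP orientation; "contact_force": force on the tool from outside, world axes, zero at the start; "moment": the same for the moment, N m; "width": finger opening in m; "gripper_force": force on a finger pad.
Only numpy, scipy, OpenCV 4.12 (cv2) and the standard library are available. Lean on these libraries where they do the work, as an engineer would, in place of code of your own. Each camera call takes 0.05 s, during which the arm holds its last target. There are 200 camera calls.

## Working session

There is one attempt and no reset: what is moved stays moved. The work goes in short steps, Python scripts to look and compute and a tool call to move; the robot and the scene stay as the last step left them, time stands still between calls to the robot, and variables do not carry over. Pictures are saved under pics/ and viewed, at most 10 in all, crops included, and the job is handed in when it is done.

Besides the shell and the picture viewer there is one more tool, called after ">>>" by a JSON object that holds its "api" and its "payload". jog_arm: Moves the arm, as the interface text tells. Its arguments: {"type":"object","properties":{"deltas":{"type":"array"},"grip_force":{"type":"number"}},"required":["deltas"]}

```bash
mkdir -p pics; python3 - <<'E'
from rig import manip, imaging
import cv2
for n in("top","scene"):
    im=imaging.get_image(n); cv2.imwrite(f"pics/{n}0.png",cv2.resize(im,(800,600),interpolation=cv2.INTER_CUBIC))
    c=imaging.calibration(n);print(n,c["mtx"],c["cam_to_world"].round(4) if hasattr(c["cam_to_world"],'round') else c["cam_to_world"])
s=manip.get_state();print(s)
E
```

```text
top [[419.91275327   0.         265.95766185]
 [  0.         419.91275327 197.78894813]
 [  0.           0.           1.        ]] [[ 0.0051 -0.9925  0.1224  0.3682]
 [-1.     -0.0061 -0.0077  0.0943]
 [ 0.0084 -0.1223 -0.9925  1.2196]
 [ 0.      0.      0.      1.    ]]
scene [[448.82979626   0.         256.06559422]
 [  0.         448.82979626 194.48187598]
 [  0.           0.           1.        ]] [[-0.6493  0.5561 -0.5188  1.0808]
 [ 0.7605  0.485  -0.4318  0.5991]
 [ 0.0115 -0.6749 -0.7378  0.8864]
 [ 0.      0.      0.      1.    ]]
{'clock': 0.1, 'qpos': array([-1.28199381e+00,  2.76510527e-01,  1.50601474e+00,  4.28540623e-05,
        1.36072188e+00, -1.21001871e-01]), 'qd': array([ 0.00107287, -0.00101983, -0.00433198,  0.00088993,  0.00057267,
        0.00166122]), 'effort': array([ 1.90413572e-03, -4.17700589e+01, -2.46407586e+01, -4.45454771e-05,
        5.80127889e-03, -1.05215932e-05]), 'position': array([ 0.22897171, -0.52693744,  0.24153505]), 'ee_rot': array([-8.26091005e-04,  9.79081468e-01,  2.03466939e-01, -4.84461653e-05]), 'contact_force': array([ 0.0258274 , -0.04144495,  0.58390693]), 'moment': array([-0.0126149 ,  0.00484917, -0.0009076 ]), 'gripper_force': 0.0, 'width': 0.08573844801690732}
```

View pics/top0.png

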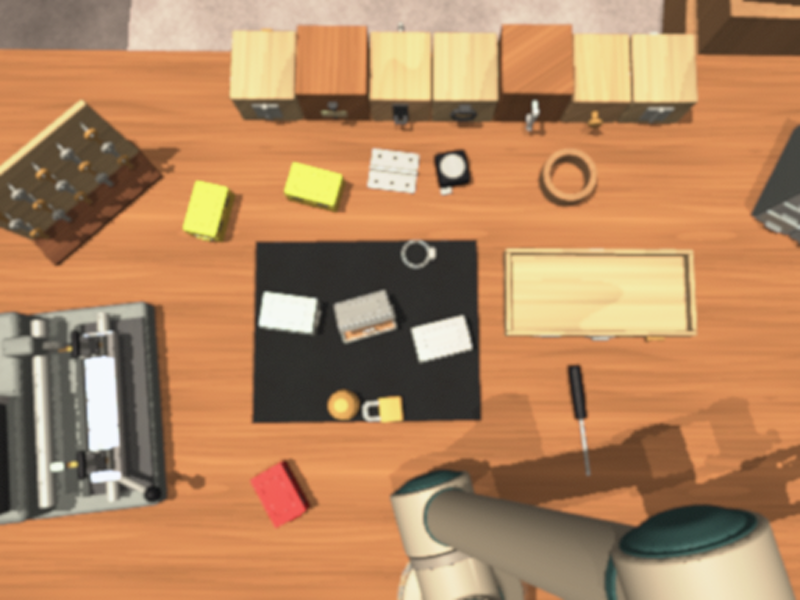

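View pics/scene0.png

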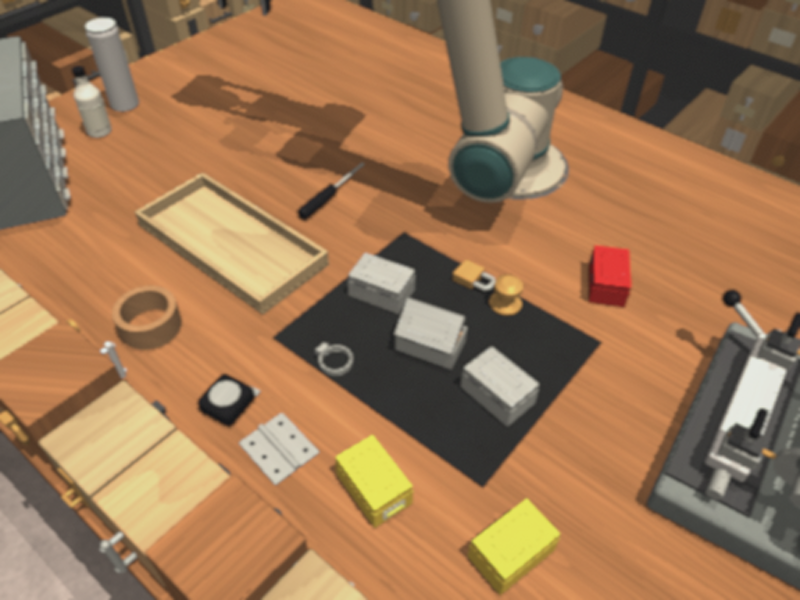

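The three steel tins are at top-view pixels (290,313), (366,316) and (442,338). The look-alikes are yellow at (314,186) and (206,210), and red at (278,493). The middle tin looks ajar, since it is shaded darker and shows a front gap. I'll check it in a close crop.

```bash
python3 - <<'E'
from rig import imaging
import cv2
im=imaging.get_image("top"); cv2.imwrite("pics/crop1.png",cv2.resize(im[175:242,160:310],(800,357),interpolation=cv2.INTER_CUBIC))
im=imaging.get_image("scene"); cv2.imwrite("pics/crop2.png",cv2.resize(im[155:275,215:350],(675,600),interpolation=cv2.INTER_CUBIC))
E
```

```text
(no output)
```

View pics/crop1.png

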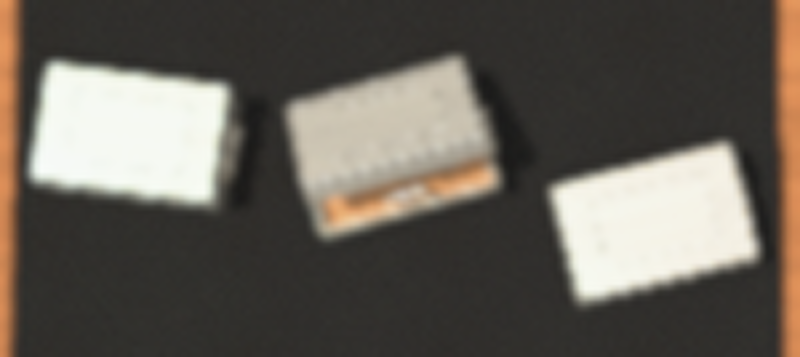

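View pics/crop2.png

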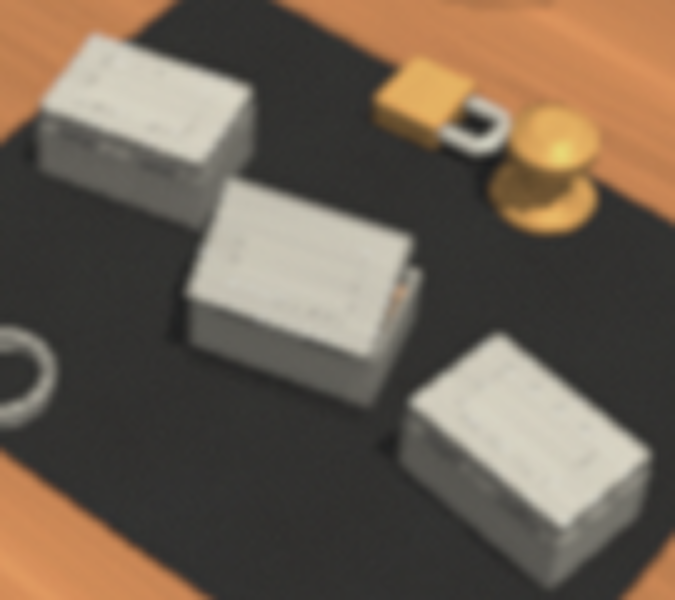

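The crops confirm that the middle tin is ajar: its orange inside shows at crop pixel (410,205). The left and right tins are shut. Next I'll compute the poses.

```bash
cat > h.py <<'E'
from rig import manip, imaging
import numpy as np
def world(name,px,z):
    c=imaging.calibration(name);T=np.array(c["cam_to_world"]);K=np.array(c["mtx"])
    px=np.atleast_2d(px).astype(float)
    d=np.c_[px,np.ones(len(px))]@np.linalg.inv(K).T@T[:3,:3].T
    return T[:3,3]+d*((z-T[2,3])/d[:,2])[:,None]
E
python3 - <<'E'
from h import *
f=lambda p:np.array(p)/5.3333+[160-.4,175-.4]
for n,p in dict(L=[(48,60),(232,85),(218,210),(30,182)],R=[(550,185),(730,142),(760,260),(580,303)]).items():
    w=world("top",f(p),.053)[:,:2]; e=w[0]-w[1]+w[3]-w[2]
    print(n,w.mean(0).round(4),"yaw",np.degrees(np.arctan2(-e[0],e[1])).round(1),"sizes",np.linalg.norm(np.diff(w,axis=0),axis=1).round(4))
w=world("top",f([(323,240),(500,188)]),.039)[:,:2];e=w[0]-w[1];y=e/np.linalg.norm(e);x=np.array([y[1],-y[0]])
print("M",(w.mean(0)+x*.031).round(4),np.degrees(np.arctan2(-e[0],e[1])).round(1),np.linalg.norm(e))
w=world("top",np.array([(288,102),(460,55)])/5.3333+[159.6,174.6],.053)[:,:2];e=w[0]-w[1]
print("Mback",w.mean(0),np.degrees(np.arctan2(-e[0],e[1])).round(1),np.linalg.norm(e))
w=world("top",np.array([(506,249),(693,249),(695,338),(506,335)])/1.5625,.034)[:,:2];print("tray",w.round(4),w.mean(0))
s=manip.get_state();from scipy.spatial.transform import Rotation as R
q=s["ee_rot"];M=R.from_quat([*q[1:],q[0]]).as_matrix();print(M.round(3))
E
```

```text
L [0.5052 0.3132] yaw -7.8 sizes [0.0977 0.0661 0.0994]
R [0.4605 0.0391] yaw 13.8 sizes [0.0971 0.0637 0.0965]
M [0.4949 0.1761] 16.8 0.09721359663098113
Mback [0.53541832 0.18693892] 15.8 0.09353351915792045
tray [[ 0.627  -0.081 ]
 [ 0.6294 -0.4271]
 [ 0.4645 -0.423 ]
 [ 0.468  -0.0792]] [ 0.54721547 -0.25256239]
[[ 0.917  0.398 -0.   ]
 [ 0.398 -0.917  0.001]
 [ 0.    -0.001 -1.   ]]
```

>>> {"api": "jog_arm", "payload": {"deltas": [0,0,83,264,702,-40,0,0,0,83,264,702,-40,0,0,0,83,264,702,-40,0,0,0,83,264,702,-40,0,0,0,83,264,702,-40,0,0,0,83,264,702,-40,0,0,0,83,264,702,-40,0,0,0,83,264,702,-40,0,0,0,83,264,702,-40,0,0,0,83,264,702,-40,0,0,0,83,264,702,-40,0,0,0,83,264,702,-40,0,0,0,83,264,702,-40,0,0,0,83,264,702,-40,0,0,0,83,264,702,-40,0,0,0,83,264,702,-40,0,0,0,83,264,702,-40,0,0,0,83,264,702,-40,0,0,0,83,264,702,-40,0,0,0,83,264,702,-40,0]}}

```text
clock: 2.2
position: [0.4929, 0.1732, 0.2026]
ee_rot: [0.0, 0.599, 0.801, 0.0]
contact_force: [0.5, -0.3, -0.5]
width: 0.0003
gripper_force: 0.0
```

```bash
python3 - <<'E'
from h import *
import cv2
c=imaging.calibration("wrist");print(c["mtx"],np.array(c["cam_to_world"]).round(4))
im=imaging.get_image("wrist");cv2.imwrite("pics/w1.png",cv2.resize(im,(800,600),interpolation=cv2.INTER_CUBIC))
E
```

```text
[[297.31863964   0.         254.41169845]
 [  0.         297.31863964 185.91168881]
 [  0.           0.           1.        ]] [[ 9.594e-01  2.691e-01  8.430e-02  4.710e-01]
 [ 2.820e-01 -9.160e-01 -2.854e-01  2.482e-01]
 [ 4.000e-04  2.976e-01 -9.547e-01  3.344e-01]
 [ 0.000e+00  0.000e+00  0.000e+00  1.000e+00]]
```

View pics/w1.png

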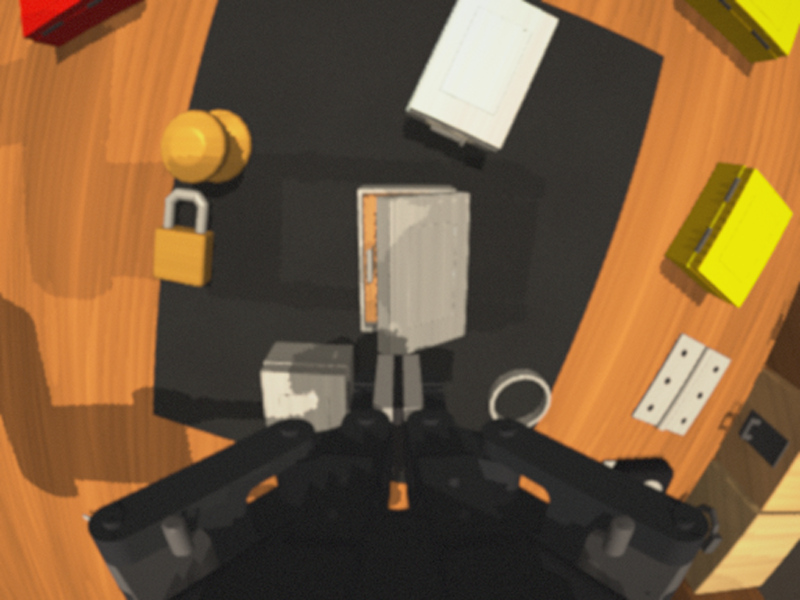

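The wrist view shows the tin squared to the tool. The box front rim runs from (358,187) to (358,330), and the hinge-side lid edge from (470,193) to (466,335). The fingers are at (398,360).

```bash
cat >> h.py <<'E'
def wrist(px,z,scale=1.5625):
    c=imaging.calibration("wrist");T=np.array(c["cam_to_world"]);K=np.array(c["mtx"])
    p=np.atleast_2d(px)/scale-K[:2,2];r=np.linalg.norm(p,axis=1);a=r/K[0,0]
    d=np.c_[p*(np.sin(a)/r)[:,None],np.cos(a)]@T[:3,:3].T
    return T[:3,3]+d*((z-T[2,3])/d[:,2])[:,None]
E
python3 - <<'E'
from h import *
w=wrist([(358,187),(358,330)],.039)[:,:2];e=w[0]-w[1];y=e/np.linalg.norm(e);x=np.array([y[1],-y[0]])
print(w,np.linalg.norm(e),np.degrees(np.arctan2(-e[0],e[1])),w.mean(0)+.031*x)
w=wrist([(470,193),(466,335)],.053)[:,:2];print(w,w.mean(0)-.037*x)
E
```

```text
[[0.45379492 0.21889233]
 [0.47918394 0.12505795]] 0.09720850024414904 15.140155520767296 [0.49641342 0.18007175]
[[0.52077975 0.23626915]
 [0.54811898 0.14739639]] [0.49873365 0.18216907]
```

>>> {"api": "jog_arm", "payload": {"deltas": [0,0,0,0,3,-30,0,0,0,0,0,3,-60,0,0,0,0,0,3,-85,0,0,0,0,0,3,-95,0,0,0,0,0,3,-105,0,0,0,0,0,3,-113,0,0,0,0,0,3,-121,0,0,0,0,0,3,-128,0,0,0,0,0,3,-128,0]}}

```text
clock: 3.15
position: [0.493, 0.1776, 0.0737]
ee_rot: [-0.0, 0.598, 0.801, -0.0]
contact_force: [0.8, -0.4, -0.1]
width: 0.0002
gripper_force: 0.0
```

>>> {"api": "jog_arm", "payload": {"deltas": [0,0,0,0,0,12,0,0,0,0,-14,-4,12,0,0,0,0,-14,-4,6,0,0,0,0,-14,-4,2,0,0,0,0,-14,-4,0,0,0,0,0,-14,-4,-2,0,0,0,0,-14,-4,-4,0,0,0,0,-14,-4,-6,0,0,0,0,-14,-4,-7,0,0,0,0,-14,-4,-8,0,0,0,0,-14,-4,-9,0,0,0,0,-14,-4,-9,0]}}

```text
clock: 4.35
position: [0.4795, 0.1737, 0.0662]
ee_rot: [0.001, 0.598, 0.801, 0.001]
contact_force: [0.2, -0.3, -0.4]
width: -0.0001
gripper_force: 0.0
```

>>> {"api": "jog_arm", "payload": {"deltas": [0,0,0,0,0,-1,0,0,0,0,0,0,-2,0,0,0,0,0,0,-3,0,0,0,0,0,0,-3,0]}}

```text
clock: 4.75
position: [0.4794, 0.1736, 0.0635]
ee_rot: [0.0, 0.598, 0.801, 0.0]
contact_force: [-3.4, -1.3, 14.9]
width: 0.0002
gripper_force: 7.4
```

>>> {"api": "jog_arm", "payload": {"deltas": [0,0,0,0,0,20,0,0,0,0,10,3,60,1,0,0,0,17,5,100,1,0,0,0,17,5,120,1,0,0,0,17,5,120,1,0,0,0,17,5,120,1]}}

```text
clock: 5.35
position: [0.4958, 0.1785, 0.1815]
ee_rot: [-0.0, 0.598, 0.801, -0.0]
contact_force: [-0.1, 0.3, -1.0]
width: 0.0723
gripper_force: 0.0
```

```bash
python3 - <<'E'
from h import *
import cv2
im=imaging.get_image("wrist");cv2.imwrite("pics/w2.png",cv2.resize(im,(800,600),interpolation=cv2.INTER_CUBIC))
print(manip.get_state()["position"],np.array(imaging.calibration("wrist")["cam_to_world"])[:3,3])
E
```

```text
[0.49508499 0.17835435 0.18068985] [0.47353604 0.25329091 0.31249869]
```

View pics/w2.png

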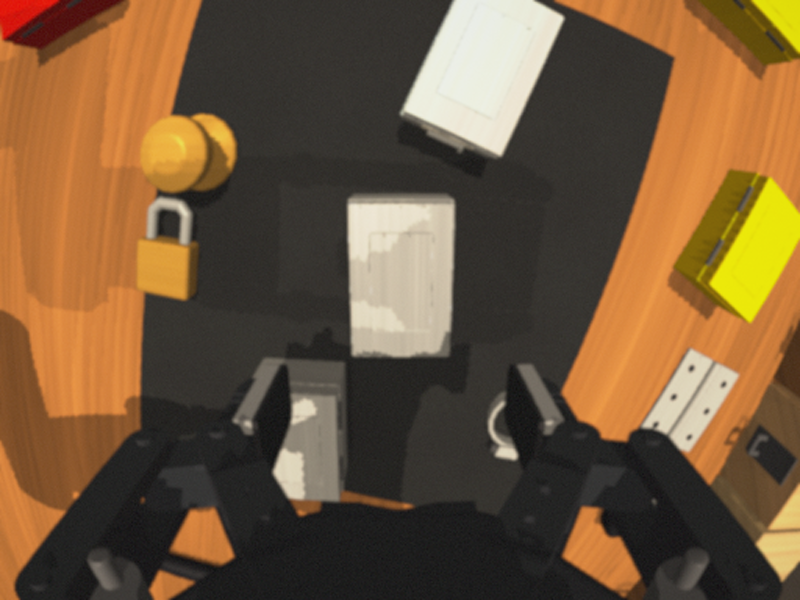

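The middle lid is now flat and shut, with corners (348,200), (454,200), (449,357) and (350,357). The left tin's near edge runs (405,115) to (500,157).

```bash
python3 - <<'E'
from h import *
w=wrist([(348,200),(454,200),(449,357),(350,357)],.053)[:,:2];e=w[0]-w[3]+w[1]-w[2]
print(w.mean(0),np.degrees(np.arctan2(-e[0],e[1])),np.linalg.norm(np.diff(w,axis=0),axis=1))
w=wrist([(405,115),(500,157)],.053)[:,:2];e=w[1]-w[0];x=e/np.linalg.norm(e);print(np.linalg.norm(e),w.mean(0)+.047*np.array([-x[1],x[0]]),np.degrees(np.arctan2(e[1],e[0])))
s=[manip.get_state() for _ in range(3)];print([k["contact_force"] for k in s],s[0]["clock"])
E
```

```text
[0.49589137 0.18088959] 16.059100656688734 [0.05942373 0.09627213 0.06130096]
0.05770817305409656 [0.50494569 0.31679848] -6.2294964487568905
[array([-0.41619626, -0.32524606, -0.93170339]), array([-0.41619626, -0.32524606, -0.93170339]), array([-0.41619626, -0.32524606, -0.93170339])] 5.4
```

>>> {"api": "jog_arm", "payload": {"deltas": [0,0,0,1,2,-45,1,0,0,0,1,2,-90,1,0,0,0,1,2,-130,1,0,0,0,1,2,-150,1,0,0,0,1,2,-163,1,0,0,0,1,2,-163,1,0,0,0,1,2,-163,0,0,0,0,1,2,-163,0,0,0,0,1,2,-163,0,0,0,0,1,2,-163,0,0,0,0,1,2,-163,0], "grip_force": 50}}

```text
clock: 6.5
position: [0.4972, 0.1806, 0.0198]
ee_rot: [0.0, 0.598, 0.801, 0.0]
contact_force: [0.1, -0.2, 0.1]
width: 0.061
gripper_force: 57.5
```

>>> {"api": "jog_arm", "payload": {"deltas": [0,0,0,0,0,10,0,0,0,0,0,0,25,0,0,0,0,0,0,40,0,0,0,0,0,0,40,0,0,0,0,0,0,40,0,0,0,0,0,0,40,0]}}

```text
clock: 7.1
position: [0.4963, 0.1804, 0.0587]
ee_rot: [-0.0, 0.598, 0.801, -0.001]
contact_force: [0.5, 0.6, -4.4]
width: 0.061
gripper_force: 57.2
```

```bash
python3 - <<'E'
from h import *
f=[]
for i in range(5): imaging.get_image("top"); f.append(manip.get_state()["contact_force"])
s=manip.get_state();print(np.mean(f,0),np.std(f,0),s["position"],s["width"],s["moment"],s["clock"])
E
```

```text
[-0.02758782 -0.0209806  -4.44010674] [0.42369204 0.47865755 0.4828461 ] [0.49676892 0.180474   0.05877254] 0.06135120691498646 [ 0.01506786 -0.00713715  0.00587466] 7.35
```

>>> {"api": "jog_arm", "payload": {"deltas": [0,0,0,0,0,-15,0,0,0,0,0,0,-30,0,0,0,0,0,0,-37,0,0,0,0,0,0,-40,0,0,0,0,0,0,-40,1,0,0,0,0,0,-40,1,0,0,0,0,0,-40,1,0,0,0,0,0,-10,1,0,0,0,0,0,30,1,0,0,0,0,0,65,1,0,0,-8,2,45,65,1,0,0,-16,5,90,65,1,0,0,-23,8,136,60,1,0,0,-23,8,136,25,1,0,0,-23,8,136,-10,1,0,0,-23,8,136,-30,1,0,0,-23,8,136,-40,1,0,0,-23,8,136,-40,0,0,0,-23,8,136,-40,0,0,0,-23,8,136,-40,0]}}

```text
clock: 9.35
position: [0.506, 0.3168, 0.0205]
ee_rot: [0.0, 0.746, 0.666, 0.001]
contact_force: [0.1, 0.6, -4.0]
width: 0.0612
gripper_force: 57.5
```

>>> {"api": "jog_arm", "payload": {"deltas": [0,0,0,0,0,0,0,0,0,0,0,0,0,0,0,0,0,0,0,0,0]}}

```text
clock: 9.65
position: [0.5059, 0.3168, 0.0204]
ee_rot: [0.0, 0.746, 0.666, 0.001]
contact_force: [0.2, -0.3, 3.6]
width: 0.0613
gripper_force: 58.2
```

>>> {"api": "jog_arm", "payload": {"deltas": [0,0,0,0,0,10,0,0,0,0,0,0,25,0,0,0,0,0,0,40,0,0,0,0,0,0,40,0,0,0,0,0,0,40,0,0,0,0,0,0,40,0]}}

```text
clock: 10.25
position: [0.5041, 0.3162, 0.0583]
ee_rot: [-0.0, 0.746, 0.666, -0.001]
contact_force: [0.7, -1.0, -4.9]
width: 0.0613
gripper_force: 57.6
```

```bash
cat > wt.py <<'E'
from h import *
f=[]
for i in range(5): imaging.get_image("top"); f.append(manip.get_state()["contact_force"])
s=manip.get_state();print(np.mean(f,0),np.std(f,0),s["position"],s["width"],s["moment"],s["clock"],s["qpos"])
E
python3 wt.py
```

```text
[-0.07629293  0.01117645 -4.70126843] [0.40992432 0.47935382 0.54302572] [0.50476802 0.31640028 0.0587165 ] 0.06126176307839644 [-0.03538594  0.0112141  -0.00364503] 10.5 [ 4.43196425e-01  4.60236047e-01  1.71420582e+00 -9.56253015e-05
  9.68280256e-01  5.57057162e-01]
```

L weighs about 4.7 N and M about 4.4 N. That is under 0.12 kg apart, so neither can be the full one and R must be. I'll confirm that when R is lifted. L goes into the far end of the tray now.

>>> {"api": "jog_arm", "payload": {"deltas": [0,0,0,0,0,20,0,0,0,0,0,-5,50,0,0,0,0,0,-25,80,0,0,0,1,3,-60,90,0,0,0,2,6,-105,90,0,0,0,3,9,-150,90,0,0,0,4,12,-195,90,0,0,0,5,15,-240,90,0,0,0,6,18,-285,90,0,0,0,6.5,21,-330,90,0,0,0,6.5,24,-375,90,0,0,0,6.5,27,-420,90,0,0,0,6.5,30,-465,90,0,0,0,6.5,33,-510,90,0,0,0,6.5,36,-555,90,0,0,0,6.5,39,-600,90,0,0,0,6.5,42,-640,90,0,0,0,6.5,42,-660,90,0,0,0,6.5,42,-666,90,0,0,0,6.5,42,-666,90,0], "grip_force": 60}}

```text
clock: 12.5
position: [0.5466, -0.3491, 0.1487]
ee_rot: [-0.001, 0.708, 0.707, 0.0]
contact_force: [0.4, 0.4, -4.7]
width: 0.0611
gripper_force: 69.4
```

```bash
python3 - <<'E'
from h import *
import cv2
s=manip.get_state();print(s["position"],s["width"],s["contact_force"],s["clock"])
a=imaging.get_image("wrist");b=imaging.get_image("scene")
cv2.imwrite("pics/w3.png",np.hstack([cv2.resize(a,(400,300)),cv2.resize(b[60:240,40:280],(400,300))]))
E
```

```text
[ 0.54657814 -0.34914053  0.14865144] 0.06109654170557617 [ 0.41183786  0.4208416  -4.72312176] 12.5
```

View pics/w3.png

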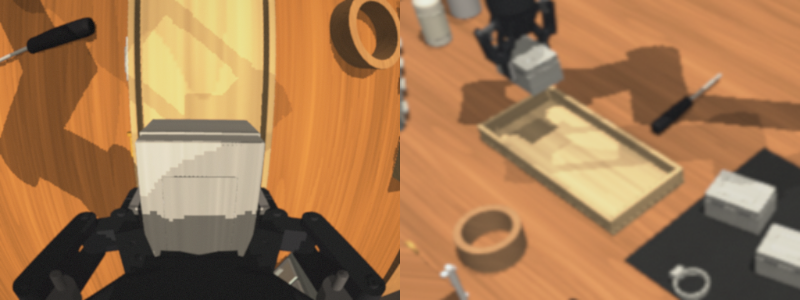

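The wrist view shows the tray walls at x = 134 and 272, centred about 4 px (a few mm) to +x. The tin hangs level over the tray's far end. I'll lower it with +2 mm in x.

>>> {"api": "jog_arm", "payload": {"deltas": [0,0,0,2,0,-25,0,0,0,0,2,0,-60,0,0,0,0,2,0,-90,0,0,0,0,2,0,-108,0,0,0,0,2,0,-116,0,0,0,0,2,0,-119,0,0,0,0,2,0,-121,0,0,0,0,2,0,-122,0,0,0,0,2,0,-122,0,0,0,0,2,0,-122,0]}}

```text
clock: 13.6
position: [0.5495, -0.3498, 0.0282]
ee_rot: [0.001, 0.707, 0.707, 0.0]
contact_force: [0.3, -0.8, -4.9]
width: 0.0611
gripper_force: 69.2
```

>>> {"api": "jog_arm", "payload": {"deltas": [0,0,0,0,0,-1,0,0,0,0,0,0,-2,0,0,0,0,0,0,-2,0]}}

```text
clock: 13.9
position: [0.5492, -0.3496, 0.0256]
ee_rot: [0.0, 0.707, 0.707, 0.0]
contact_force: [-0.5, 0.3, -2.1]
width: 0.0611
gripper_force: 69.4
```

>>> {"api": "jog_arm", "payload": {"deltas": [0,0,0,0,0,-1,0,0,0,0,0,0,-1,0,0,0,0,0,0,-1,1,0,0,0,0,0,-1,1,0,0,0,0,0,-1,1,0,0,0,0,0,30,1,0,0,0,0,0,75,1,0,0,0,0,0,110,1,0,0,8,-25,250,110,1,0,0,16.5,-52,530,100,1,0,0,16.5,-52,530,100,1,0,0,16.5,-52,530,100,1,0,0,16.5,-52,530,100,1,0,0,16.5,-52,530,100,1,0,0,16.5,-52,530,100,1,0,0,16.5,-52,530,100,1,0,0,16.5,-52,530,100,1,0,0,16.5,-52,530,100,1,0,0,16.5,-52,530,100,1,0,0,16.5,-52,530,100,1]}}

```text
clock: 15.9
position: [0.4966, 0.1845, 0.1253]
ee_rot: [-0.0, 0.596, 0.803, 0.001]
contact_force: [-0.1, -1.0, 0.1]
width: 0.0852
gripper_force: 0.0
```

>>> {"api": "jog_arm", "payload": {"deltas": [0,0,0,0,-4,-45,1,0,0,0,0,-4,-80,1,0,0,0,0,-4,-98,1,0,0,0,0,-4,-105,1,0,0,0,0,-4,-105,1,0,0,0,0,-4,-105,0,0,0,0,0,-4,-105,0,0,0,0,0,-4,-105,0,0,0,0,0,-4,-105,0,0,0,0,0,-4,-105,0], "grip_force": 60}}

```text
clock: 16.9
position: [0.4983, 0.1766, 0.0219]
ee_rot: [0.001, 0.598, 0.801, 0.001]
contact_force: [0.9, -1.8, 6.0]
width: 0.061
gripper_force: 68.6
```

>>> {"api": "jog_arm", "payload": {"deltas": [0,0,0,0,0,15,0,0,0,0,0,0,50,0,0,0,0,0,0,90,0,0,0,0,0,0,120,0,0,0,-1,5,-20,130,0,0,0,-3,10,-60,130,0,0,0,-6,17,-105,130,0,0,0,-8,24,-150,130,0,0,0,-11,31,-195,130,0,0,0,-13,38,-240,130,0,0,0,-15,44,-285,130,0,0,0,-16.3,49,-325,130,0,0,0,-16.3,51,-342,120,0,0,0,-16.3,51,-346,95,0,0,0,-16.3,51,-346,60,0,0,0,-16.3,51,-346,35,0,0,0,-16.3,51,-346,20,0,0,0,-16.3,51,-346,12,0,0,0,-16.3,51,-346,9,0,0,0,-16.3,51,-346,9,0]}}

```text
clock: 18.9
position: [0.5482, -0.1692, 0.0293]
ee_rot: [-0.0, 0.706, 0.708, 0.0]
contact_force: [-0.9, -0.7, -3.9]
width: 0.0609
gripper_force: 67.3
```

>>> {"api": "jog_arm", "payload": {"deltas": [0,0,0,0,0,-1,0,0,0,0,0,0,-2,0,0,0,0,0,0,-3,0,0,0,0,0,0,-3,0]}}

```text
clock: 19.3
position: [0.5486, -0.1696, 0.027]
ee_rot: [0.001, 0.706, 0.708, 0.0]
contact_force: [0.1, 0.7, -2.6]
width: 0.0605
gripper_force: 67.6
```

>>> {"api": "jog_arm", "payload": {"deltas": [0,0,0,0,0,-1,0,0,0,0,0,0,-2,0,0,0,0,0,0,-2,0,0,0,0,0,0,-2,1,0,0,0,0,0,-2,1,0,0,0,0,0,-2,1,0,0,0,0,0,30,1,0,0,0,0,0,75,1,0,0,0,0,0,115,1,0,0,8,-40,100,150,1,0,0,14,-87,212,155,1,0,0,14,-87,212,155,1,0,0,14,-87,212,155,1,0,0,14,-87,212,155,1,0,0,14,-87,212,155,1,0,0,14,-87,212,155,1,0,0,14,-87,212,155,1]}}

```text
clock: 21.0
position: [0.4617, 0.0419, 0.1812]
ee_rot: [0.0, 0.615, 0.789, -0.0]
contact_force: [0.7, -0.2, 1.2]
width: 0.0855
gripper_force: 0.0
```

```bash
python3 - <<'E'
from h import *
import cv2
s=manip.get_state();print(s["position"],s["contact_force"],s["clock"])
print(np.array(imaging.calibration("wrist")["cam_to_world"])[:3,3])
a=imaging.get_image("wrist");b=imaging.get_image("scene")
cv2.imwrite("pics/w4.png",np.hstack([a[:, 100:420],cv2.resize(b[90:240,70:280],(480,384))]))
E
```

```text
[0.46167428 0.04187243 0.18117343] [ 0.73893886 -0.24960634  1.15581094] 21.0
[0.44267027 0.11762639 0.31291743]
```

View pics/w4.png

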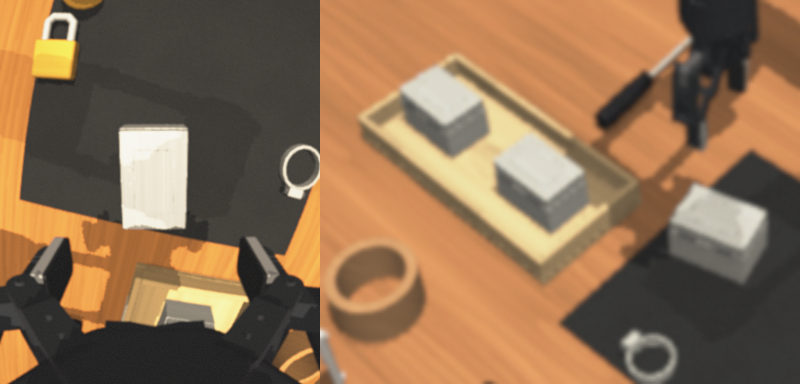

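Both lighter tins stand flat in the tray. R is centred between the fingers, at (154,180) in the left half of the picture.

>>> {"api": "jog_arm", "payload": {"deltas": [0,0,0,0,1,-45,1,0,0,0,0,1,-90,1,0,0,0,0,1,-130,1,0,0,0,0,1,-152,1,0,0,0,0,1,-161,1,0,0,0,0,1,-161,1,0,0,0,0,1,-161,0,0,0,0,0,1,-161,0,0,0,0,0,1,-161,0,0,0,0,0,1,-161,0,0,0,0,0,1,-161,0], "grip_force": 80}}

```text
clock: 22.2
position: [0.4615, 0.0432, 0.0219]
ee_rot: [0.001, 0.614, 0.789, 0.0]
contact_force: [-2.0, -2.8, 5.8]
width: 0.0607
gripper_force: 89.5
```

>>> {"api": "jog_arm", "payload": {"deltas": [0,0,0,0,0,10,0,0,0,0,0,0,40,0,0,0,0,0,0,80,0,0,0,0,0,0,120,0,0,0,0,0,0,160,0,0,0,0,0,0,195,0,0,0,0,0,0,220,0,0,0,0,0,0,230,0,0,0,0,0,0,230,0,0,0,0,0,0,230,0,0,0,0,0,0,230,0]}}

```text
clock: 23.3
position: [0.4597, 0.0437, 0.2483]
ee_rot: [-0.002, 0.614, 0.789, -0.001]
contact_force: [0.1, 0.1, -8.0]
width: 0.0604
gripper_force: 91.6
```

```bash
python3 wt.py; python3 - <<'E'
from h import *
import cv2
a=imaging.get_image("wrist");b=imaging.get_image("scene")
cv2.imwrite("pics/w5.png",np.hstack([cv2.resize(a,(400,300)),cv2.resize(b,(400,300))]))
E
```

```text
[ 0.04610154 -0.40174467 -8.32008618] [0.41692585 0.42740985 0.32925666] [0.46084072 0.04358773 0.24954346] 0.0603548441969195 [-0.00731264  0.01337432  0.0106777 ] 23.55 [-5.62392775e-02  1.01982527e-01  1.71241390e+00  6.55736649e-05
  1.32873546e+00 -3.03683095e-01]
```

View pics/w5.png

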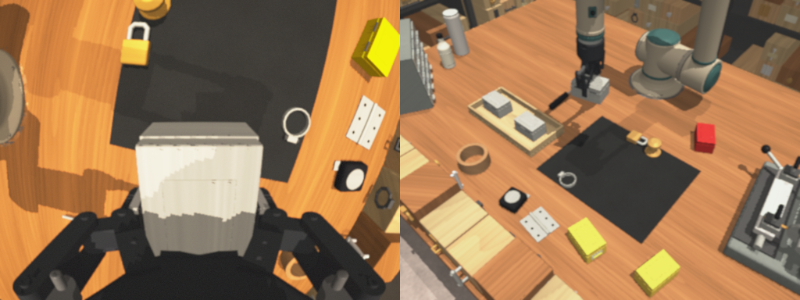

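R weighs about 8.3 N, so it is clearly the full tin. It is held level with its underside about 0.23 m up. Both other tins are in the tray and the bystanders haven't moved.

```bash
python3 -c "
from rig import manip
print(manip.sign_off())"
```

```text
the job is handed in; nothing more can be done
None
```

The job is handed in at about 24 s: I pressed the middle tin's ajar lid shut first, then stood the two lighter tins (about 0.45 and 0.48 kg) flat in the tray, and the full tin (about 0.85 kg) is held level about 23 cm above the counter.

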